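# Shift the driving-simulator gear lever into third

### The job

The driving-simulator gear shifter on the desk has been left over on its left-hand side: in first (left, forward), in second (left, back) or in neutral between the two. Put it in third, the middle one of the three forward slots, by pushing its knob lightly with the fingertips: into neutral if it is in gear, across to the middle, then forward until it clicks fully home, without running into fourth, fifth or sixth. Do not grip the knob or force it against the gate, leave it in gear with the hand clear, and do not disturb the mouse, the figure, the paint pot or the ink bottle round it.

Things in the scene. Friction and masses are not known exactly. Their poses are not given: they have to be found in the camera images.
- shifter: H-pattern gear shifter for a driving simulator, fixed: black steel box on a base plate 180 x 128 mm, topped by a bare steel gate plate (124 x 100 mm) 128 mm above the desk. Origin on the desk under the lever's pivot, which is 45 mm up. Its +x is forward (away from the driver, and within about 25 degrees from the robot), +y left, z up.
- gate_centre (a point): Middle of the gate's neutral channel, on the plate's top. The channel runs across (y); from it three slots run forward and three back: left pair first (forward) and second, middle pair third and fourth, right pair fifth and sixth. Slots 13 mm wide, 20 mm apart, 10 mm stem; round tongue ends lead the stem in if it is up to 4 mm (9 mm at the knob) off.
- knob (a point): Centre of the lever's black pear-shaped knob: 44 mm in diameter at its widest (6 mm above this point), 34 mm wide 18 mm below it; top 26 mm above, underside 28 mm below, then a bare 10 mm stem. A spring detent holds the lever in neutral and in gear: about 4 N at the knob takes it past the hump half-way, from there it snaps on by itself. Sideways it stays where left (about 1 N moves it).
- neutral_middle (a point): Where the knob's centre is when the lever is upright, in neutral at the middle column, 220 mm above the desk. The knob moves about 42 mm from neutral to the end of a slot, and 42 mm from one column of slots to the next.
- third_home (a point): Where the knob's centre is when the lever is fully home in third: 42 mm forward of the upright position along the shifter's x, on its middle line, 215 mm above the desk.
- shift (a joint): Fore-and-aft angle of the lever (rad): 0 in the neutral channel, + forward; about +0.24 at the end of a forward slot, -0.24 at the end of a rear slot.
- select (a joint): Sideways angle of the lever (rad): 0 in the middle column (third and fourth), about -0.24 in the left column (first and second), +0.24 in the right column; + is to the right, toward the shifter's -y.
- mouse: Black computer mouse, 120 x 55 x 43 mm, loose, right of the shifter; origin at the centre of its underside. To be left alone.
- mini: Dark grey miniature figure on a round black base, 30 mm wide, 34 mm high, loose, left of the shifter; origin at the centre of its underside. To be left alone.
- paint_pot: Ochre paint pot with a black cap, 30 mm in diameter, 49 mm high, loose, beyond the shifter; origin at the centre of its underside. To be left alone.
- ink_bottle: Black ink bottle, 29 mm in diameter, 70 mm high, loose, beyond the shifter; origin at the centre of its underside. To be left alone.

How it is judged (in metres and radians):
On the way:
1. the lever is in neutral, across at the middle column (value of joint shift between -0.11 and 0.11 rad and value of joint select between -0.09 and 0.09 rad), for 0.05 s.
At the end, for the whole second after the job is handed in: The lever rests fully home in third: shift joint above 0.20 rad (the slot ends at about 0.24), select joint within 0.06 rad of the middle column; the hand is clear of it, and mouse, figure, paint pot and ink bottle are within 15 mm of where they stood (value of joint shift above 0.2 rad and value of joint select between -0.06 and 0.06 rad and velocity of joint shift between -0.05 and 0.05 rad/s and distance of each of mouse, mini, paint_pot, ink_bottle from where it was at the start of the episode below 0.015 m); the robot touches nothing.
It fails at once if the lever went into fourth (value of joint shift below -0.16 rad and value of joint select between -0.1 and 0.1 rad).
It fails at once if the lever went into fifth or sixth (value of joint select above 0.16 rad and (value of joint shift above 0.16 rad or value of joint shift below -0.16 rad)).
It fails at once if the knob or stem was gripped or forced (more than 35 N on it) (contact force between any of the fingers, the arm and select above 35 N).
It fails at once if the mouse, figure, paint pot or ink bottle was lifted, tipped or pushed away (15 mm or 0.4 rad) (distance of any of mouse, mini, paint_pot, ink_bottle from where it was at the start of the episode above 0.015 m or angle between any of mouse, mini, paint_pot, ink_bottle's own z axis and vertical above 0.4 rad).
It also fails if it takes over 61 s, if anything falls off the work surface, if the arm or the gripper's body presses on something with over 40 N, if the wrist force passes 120 N, or if a joint passes its speed limit or range.

### The arm

A 7-joint arm with a two-finger parallel gripper is mounted at the origin on a cart in front of the work surface, level with it; the furniture and walls round the work are solid. World frame = base frame: x ahead of the robot, y to its left, z up, the work surface at z = 0. Lengths are in m, angles in degrees, forces in N, time in s.
With the tool pointing down it reaches from about 0.425 to 1.025 m from the base axis. Payload 9.4 kg.
Tool frame: the origin (TCP) lies between the finger pads; the fingertips stand 19 mm ahead of it and the grasp point (between the pads) is the TCP; z points along the fingers, y is the line along which they close (so a half turn about z gives the same grasp; the last joint's range is limited). The gripper opens to 85 mm and grips with 20 to 120 N. Pads are 22 mm wide; open, the fingers measure 114 mm over their backs; the gripper's body (76 mm by 85 mm) begins 54 mm behind the grasp point. The pads swing forward as they close: fully open they stand 13 mm farther back than shut.
Start: joints at [-69.941, 34.337, -0.143, 91.639, 0.103, 54.024, -4.572], TCP at [0.3, 0.66, 0.25] pointing down, gripper open.
Joint ranges: [-147.43, 147.43], [-19.82, 112.94], [-74.19, 73.91], [6.32, 146.72], [-59.91, 239.91], [6.04, 106.73], [-150.56, 150.56]. Speed limits (degrees/s): [127.2, 127.2, 172.46, 172.46, 180, 180, 180].

### API

Orientations are given as a 3x3 rotation matrix whose columns are the frame's x, y, z axes.
In Python, from bench import manip gives the robot as it stands. The module is installed in compiled form; this text tells all that it offers.
- The arm moves only by the shell command python3 -m crank 'ROWS' [OPENING] [FORCE]. ROWS is JSON, a list of rows, each a list of 4 numbers: the shift along the world's x, y, z in units of 60 mm (1.0 is 60 mm), then the turn about the world's z in degrees. A call has 1 to 8 rows; each row is the pose to reach, as a shift and turn from the pose commanded when the call began; what a row does not reach only later rows make up. A row lasts 1/8 s, in which the tool goes at most 62.5 mm and 10.7 degrees, less where a joint would pass 70% of its speed; a pose out of reach is approached as far as the arm can. A call with a gripper value outside its range is refused whole. OPENING is the opening in per cent of the stroke, from 0 (shut) to 100 (fully open), set as the call begins (- or left out, the last holds). The fingers move at their own pace and stop on an object; FORCE is the grip in N (left out, the last holds). Time passes only in rows, so rows that repeat a pose let the fingers close. It gives the time, the measured TCP pose, the force, the opening and the grip force at its end, in the units of the state.
- manip.get_state(): the state, without advancing time (a new reading comes with each control period).
- manip.read_camera(name): name is "scene" or "top" or "wrist"; returns a dict with "frame" (480x640x3 uint8, red, green, blue), "mtx" (3x3 intrinsics, pixels), "cam_to_world" (4x4, takes a point from camera to world coordinates). Camera axes: x right, y down, z forward; pixel columns grow to the right and rows downward; lengths in m; the calibration is good to about 2 mm. A picture is of the moment at which its call begins. There is no depth.
- manip.sign_off(): hands the job in; it is judged then, once.
The state is a dict: "t": time; "joint_positions": joint angles; "qd": joint speeds; "joint_torque": joint torques, N m; "position": TCP position; "orientation": TCP orientation; "wrist_force": force on the tool from outside, world axes, zero at the start; "wrist_torque": the same for the moment, N m; "gripper_width": finger opening in m; "finger_force": force on a finger pad.
Only numpy, scipy, OpenCV 4.12 (cv2) and the standard library are available. Lean on these libraries where they do the work, as an engineer would, in place of code of your own. Each camera call takes 0.05 s, during which the arm holds its last target. There are 200 camera calls.

## Working session

There is one attempt and no reset: what is moved stays moved. The work goes in short steps, Python scripts to look and compute and a shell command to move; the robot and the scene stay as the last step left them, time stands still between calls to the robot, and variables do not carry over. Pictures are saved under pics/ and viewed, at most 10 in all, crops included, and the job is handed in when it is done.

```bash
mkdir -p pics
python3 - <<'E'
from bench import manip
import cv2,numpy as np
for n in("scene","top"):
    c=manip.read_camera(n); cv2.imwrite(f"pics/{n}0.png",c["frame"][:,:,::-1]); np.savez(n+"0.npz",K=c["mtx"],T=c["cam_to_world"]); print(n,c["mtx"].tolist(),c["cam_to_world"].round(3).tolist())
s=manip.get_state(); print(s["t"],s["position"],s["orientation"],s["gripper_width"])
E
```

```text
scene [[519.7682437142522, 0.0, 311.01503051442506], [0.0, 519.7682437142522, 227.28754174862968], [0.0, 0.0, 1.0]] [[-0.574, 0.677, -0.46, 1.03], [0.819, 0.486, -0.307, 0.12], [0.015, -0.553, -0.833, 0.845], [0.0, 0.0, 0.0, 1.0]]
top [[515.7783031782166, 0.0, 317.9726168922639], [0.0, 515.7783031782166, 238.67982645589652], [0.0, 0.0, 1.0]] [[-0.027, -0.997, 0.069, 0.558], [-1.0, 0.027, -0.01, -0.121], [0.008, -0.069, -0.998, 1.079], [0.0, 0.0, 0.0, 1.0]]
0.1 [0.29998107 0.6595734  0.24948469] [[-9.10302633e-01  4.13943091e-01 -4.82933962e-04]
 [ 4.13943353e-01  9.10301611e-01 -1.37013132e-03]
 [-1.27540830e-04 -1.44714145e-03 -9.99998945e-01]] 0.08556025866033608
```

View pics/scene0.png

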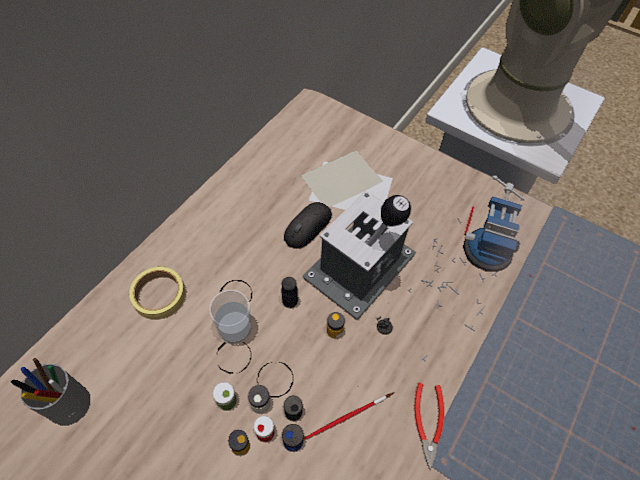

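View pics/top0.png

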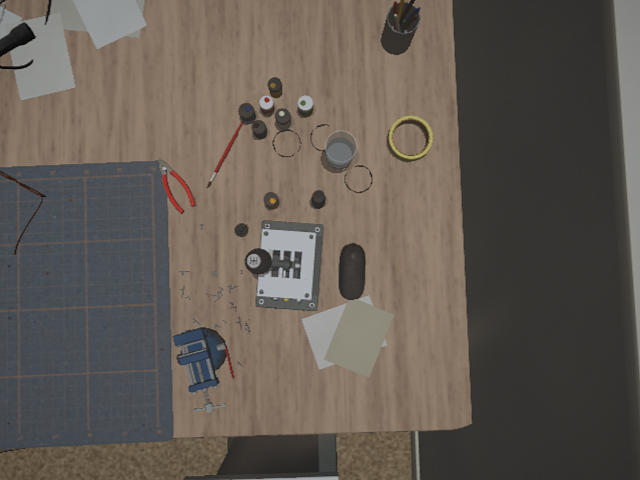

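The lever leans left and the knob is at about (258,261) in the top view, with the gate at about (287,264). I'll take an enlarged crop.

Run:
```python
import cv2
a=cv2.imread("pics/top0.png")[205:320,230:340]; b=cv2.imread("pics/scene0.png")[180:320,295:425]
a=cv2.resize(a,(400,418),interpolation=cv2.INTER_CUBIC);b=cv2.resize(b,(388,418),interpolation=cv2.INTER_CUBIC)
cv2.imwrite("pics/crop0.png",cv2.hconcat([a,b]))
```

```text
(no output)
```

View pics/crop0.png

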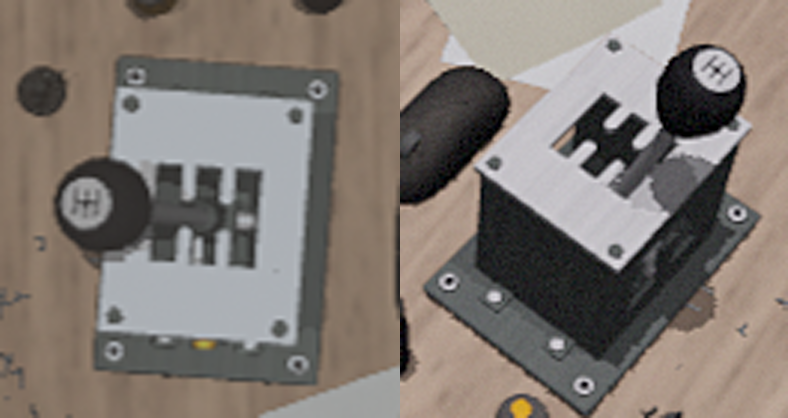

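In the crop, the plate screws in the top view are at about (131,103), (296,115), (114,315) and (280,328). The knob is at about (102,205) in the top half and (702,90) in the scene half. It looks like neutral or a small tilt.

```bash
cat > geo.py <<'E'
import numpy as np
C={n:np.load(n+"0.npz") for n in("top","scene")}
def ray(n,u,v):
    K,T=C[n]["K"],C[n]["T"]; d=T[:3,:3]@np.linalg.solve(K,[u,v,1]); return T[:3,3],d/np.linalg.norm(d)
def atz(n,p,z):
    o,d=ray(n,*p); return o+d*(z-o[2])/d[2]
def tri(p,q):
    o,d=ray("top",*p);a,b=ray("scene",*q)
    s=np.linalg.lstsq(np.c_[d,-b],a-o,rcond=None)[0]; P,Q=o+d*s[0],a+b*s[1]; return (P+Q)/2,np.linalg.norm(P-Q)
def top(u,v): return (230+u/3.636-.36,205+v/3.636-.36)
def sc(u,v): return (295+(u-400)/2.985-.33,180+v/2.985-.33)
E
python3 - <<'E'
from geo import *
S=[atz("top",top(*p),.128) for p in((131,103),(296,115),(114,315),(280,328))]
S2=[atz("scene",sc(*p),.128) for p in((615,250),(495,163),(737,124),(613,46))]
for X in(S,S2): print(np.round(X,4).tolist(), np.mean(X,0))
S=np.array(S); f=S[0]+S[1]-S[2]-S[3]; l=S[0]+S[2]-S[1]-S[3]
print("yaw",np.degrees(np.arctan2(f[1],f[0])),np.degrees(np.arctan2(-l[0],l[1])),np.linalg.norm(f)/2,np.linalg.norm(l)/2)
g=np.mean(S,0); yaw=np.arctan2(f[1],f[0]);k,e=tri(top(102,205),sc(702,90)); print("knob",k,e)
c,s=np.cos(yaw),np.sin(yaw); print("knob rel shifter",np.array([[c,s],[-s,c]])@(k-g)[:2])
for n,p in(("mini",(41,90)),): print(n,atz("top",top(*p),.03))
for n,p,z in(("pot",(271,200),.049),("ink",(318,199),.07),("mouse",(351,271),.03)): print(n,atz("top",p,z))
# predicted scene pixel for plate centre
E
```

```text
[[0.6371, -0.0341, 0.128], [0.6288, -0.1178, 0.128], [0.5301, -0.0233, 0.128], [0.5212, -0.1069, 0.128]] [ 0.57930998 -0.07052428  0.128     ]
[[0.6388, -0.0326, 0.128], [0.6305, -0.1153, 0.128], [0.5298, -0.0194, 0.128], [0.5238, -0.1049, 0.128]] [ 0.58071662 -0.06804301  0.128     ]
yaw -5.760685613036554 -5.867629021071663 0.10784903662276081 0.08407565879713541
knob [ 0.58294537 -0.02728958  0.21510579] 0.001037124472464683
knob rel shifter [-0.0007226   0.04338125]
mini [0.6539559  0.02518012 0.03      ]
pot [ 0.70995781 -0.03890737  0.049     ]
ink [ 0.70642743 -0.13324152  0.07      ]
mouse [ 0.56317102 -0.1967327   0.03      ]
```

The knob triangulates to shifter (0, +43 mm) at 215 mm height, which is neutral in the left column. Next I'll shut the fingers, turn to align with the shifter (+18.6°) and approach from the left.

```bash
python3 -m crank '[[0.2,-0.4,0.2,2],[0.6,-1.2,0.5,4],[1.0,-2.0,0.6,6],[1.4,-2.8,0.6,8],[1.8,-3.6,0.6,9.3],[2.2,-4.4,0.6,9.3],[2.46,-4.83,0.6,9.3],[2.46,-4.83,0.6,9.3]]' 0 20
python3 -m crank '[[0.2,-0.4,0,2],[0.6,-1.2,0,4],[1.0,-2.0,0,6],[1.4,-2.8,0,8],[1.8,-3.6,0,9.3],[2.2,-4.4,0,9.3],[2.46,-4.83,0,9.3],[2.46,-4.83,0,9.3]]'
```

```text
t: 1.1
position: [0.4492, 0.3674, 0.2862]
orientation: [[-0.964, 0.266, 0.0], [0.266, 0.964, -0.001], [-0.001, -0.001, -1.0]]
wrist_force: [-0.1, 0.2, -0.0]
gripper_width: 0.0003
finger_force: 0.0
t: 2.1
position: [0.5962, 0.079, 0.2858]
orientation: [[-0.994, 0.105, -0.0], [0.105, 0.994, -0.0], [0.0, -0.0, -1.0]]
wrist_force: [0.2, 0.9, 0.1]
gripper_width: 0.0001
finger_force: 0.0
```

```bash
python3 -m crank '[[0,0,-0.4,0],[0,0,-0.8,0],[0,0,-1,0],[-0.03,-0.3,-1,0],[-0.06,-0.6,-1,0],[-0.09,-0.85,-1,0],[-0.09,-0.85,-1,0]]'
python3 - <<'E'
from bench import manip
import cv2
o=[]
for n in("top","scene"):
    f=manip.read_camera(n)["frame"][:,:,::-1]
    f=f[180:330,210:360] if n=="top" else f[130:320,270:460]
    o.append(cv2.resize(f,(400,400),interpolation=cv2.INTER_CUBIC))
cv2.imwrite("pics/app1.png",cv2.hconcat(o))
E
```

```text
t: 2.98
position: [0.59, 0.0271, 0.2269]
orientation: [[-0.994, 0.105, 0.001], [0.105, 0.994, -0.0], [-0.001, -0.0, -1.0]]
wrist_force: [0.0, -0.2, -0.4]
gripper_width: 0.0003
finger_force: 0.0
```

View pics/app1.png

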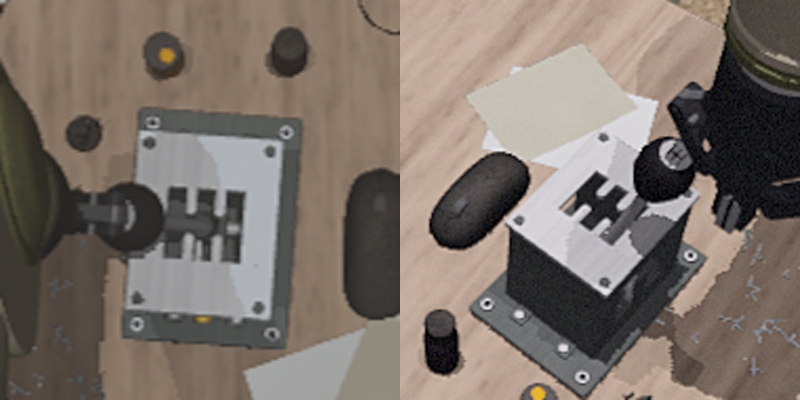

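The closed gripper's side knuckle sticks out over the knob, at about (95,212) in the top view and (690,110) in the scene view. I'll back off and turn 90°, so the knuckles lie across the push direction.

```bash
python3 - <<'E'
from bench import manip
import numpy as np
print(np.round(manip.get_state()["joint_positions"],1))
E
python3 -m crank '[[0.05,0.5,0.2,0],[0.09,0.9,0.2,-5],[0.09,0.9,0.2,-15],[0.09,0.9,0.2,-25],[0.09,0.9,0.2,-35],[0.09,0.9,0.2,-45],[0.09,0.9,0.2,-45]]'
python3 - <<'E'
from bench import manip
import numpy as np
print(np.round(manip.get_state()["joint_positions"],1))
E
```

```text
[ -7.6  26.7  -1.1 111.    0.7  42.3  75.1]
t: 3.95
position: [0.5953, 0.0845, 0.2383]
orientation: [[-0.633, 0.774, 0.0], [0.774, 0.633, -0.0], [-0.0, 0.0, -1.0]]
wrist_force: [0.5, 0.3, 0.1]
gripper_width: 0.0
finger_force: 0.0
[-21.6  26.9  11.7 109.6  -7.5  44.2  33.6]
```

```bash
python3 -m crank '[[0,0,-0.1,-10],[0,0,-0.17,-20],[0,0,-0.17,-30],[0,0,-0.17,-40],[-0.03,-0.3,-0.17,-45],[-0.06,-0.65,-0.17,-45],[-0.1,-1.0,-0.17,-45],[-0.12,-1.15,-0.17,-45]]'
python3 -m crank '[[0,0,0,0],[0,0,0,0]]'
python3 - <<'E'
from bench import manip
import cv2
o=[]
for n in("top","scene"):
    f=manip.read_camera(n)["frame"][:,:,::-1]
    f=f[180:330,210:360] if n=="top" else f[130:320,270:460]
    o.append(cv2.resize(f,(400,400),interpolation=cv2.INTER_CUBIC))
cv2.imwrite("pics/app2.png",cv2.hconcat(o))
E
```

```text
t: 4.95
position: [0.5879, 0.0121, 0.2283]
orientation: [[0.102, 0.995, 0.0], [0.995, -0.102, -0.0], [-0.0, 0.0, -1.0]]
wrist_force: [0.9, -0.0, -0.2]
gripper_width: 0.0003
finger_force: 0.0
t: 5.2
position: [0.5882, 0.015, 0.2281]
orientation: [[0.101, 0.995, 0.0], [0.995, -0.101, 0.0], [0.0, -0.0, -1.0]]
wrist_force: [1.1, -0.6, -0.5]
gripper_width: 0.0001
finger_force: 0.0
```

View pics/app2.png

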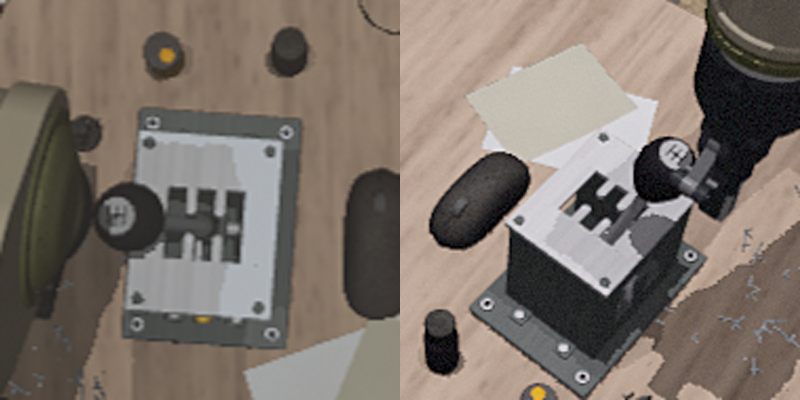

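The knob hasn't moved, and the fingers stand just left of it with a clear push direction. Now a slow push to the right.

```bash
python3 -m crank '[[-0.01,-0.1,0,0],[-0.02,-0.2,0,0],[-0.03,-0.3,0,0],[-0.04,-0.4,0,0],[-0.05,-0.5,0,0],[-0.06,-0.6,0,0],[-0.07,-0.7,0,0],[-0.07,-0.7,0,0]]'
cat >> geo.py <<'E'
def snap(name):
    from bench import manip
    import cv2
    o=[]
    for n in("top","scene"):
        f=manip.read_camera(n)["frame"][:,:,::-1]
        f=f[180:330,210:360] if n=="top" else f[130:280,300:450]
        o.append(cv2.resize(f,(400,400),interpolation=cv2.INTER_CUBIC))
    cv2.imwrite(name,cv2.hconcat(o))
def rel(p,q=None):
    "crop pixels of snap -> knob in shifter frame"
    k,e=tri((210+p[0]/2.667-.3,180+p[1]/2.667-.3),(300+(q[0]-400)/2.667-.3,130+q[1]/2.667-.3))
    y=np.radians(-5.8);c,s=np.cos(y),np.sin(y); return np.array([[c,s],[-s,c]])@(k-[.58,-.0693,0])[:2],k[2],e
E
python3 -c "from geo import *;snap('pics/push1.png')"
```

```text
t: 6.3
position: [0.5838, -0.0284, 0.2281]
orientation: [[0.103, 0.995, -0.0], [0.995, -0.103, -0.0], [-0.0, -0.0, -1.0]]
wrist_force: [0.1, 0.3, -0.1]
gripper_width: 0.0003
finger_force: 0.0
```

View pics/push1.png

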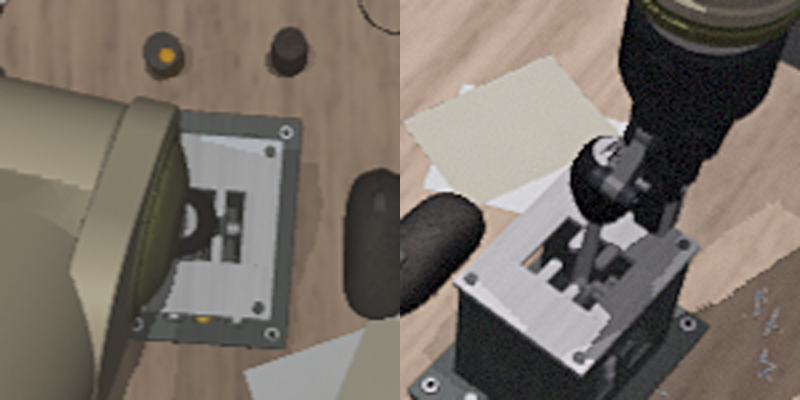

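The knob has followed. Its right rim is at about (218,225) in the top crop and its left rim at about (571,178) in the scene crop.

Run:
```python
from geo import *
P=atz("top",(210+218/2.667-.3,180+225/2.667-.3),.225)
y=np.radians(-5.8);c,s=np.cos(y),np.sin(y); print(P,np.array([[c,s],[-s,c]])@(P-[.58,-.0693,.225])[:2])
```

```text
[ 0.57633058 -0.08449801  0.225     ] [-0.00211478 -0.01549102]
```

```bash
python3 -m crank '[[-0.005,-0.06,0,0],[-0.01,-0.12,0,0],[-0.01,-0.12,0,0],[-0.01,-0.12,0,0],[0.02,0.2,0,0],[0.06,0.6,0,0],[0.11,1.1,0,0],[0.15,1.5,0,0]]'
python3 -c "from geo import *;snap('pics/push2.png')"
```

```text
t: 7.4
position: [0.5929, 0.0654, 0.2279]
orientation: [[0.1, 0.995, -0.0], [0.995, -0.1, 0.001], [0.001, -0.0, -1.0]]
wrist_force: [0.1, -0.5, -0.3]
gripper_width: -0.0003
finger_force: 0.0
```

View pics/push2.png

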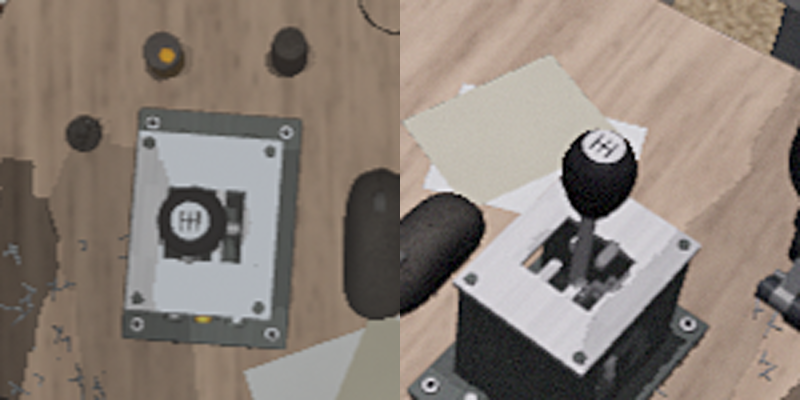

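The lever is upright now. The knob's outline centre is at about (192,221) in the top crop and (599,173) in the scene crop.

Run:
```python
from geo import *
print(rel((192,221),(599,173)))
y=np.radians(-5.8);c,s=np.cos(y),np.sin(y)
P=atz("top",(210+192/2.667-.3,180+221/2.667-.3),.226);print(np.array([[c,s],[-s,c]])@(P-[.58,-.0693,.226])[:2])
```

```text
(array([-0.00099221,  0.0017177 ]), np.float64(0.21773025930204376), np.float64(0.0011084451612880946))
[-0.00085572  0.00071637]
```

Lever within 2 mm of middle neutral. I'll bring the hand round behind it, turning back +90°.

```bash
python3 -m crank '[[-0.3,0,0.3,10],[-0.6,0,0.4,20],[-1,0,0.4,30],[-1.4,0,0.4,40],[-1.7,0,0.4,50],[-1.85,0,0.4,60],[-1.85,0,0.4,70],[-1.85,0,0.4,80]]'
python3 -m crank '[[0,0,0,10],[0,-0.4,0,10],[0,-0.8,0,10],[0,-1.2,0,10],[0,-1.6,0,10],[0,-2.0,0,10],[0,-2.1,0,10],[0,-2.1,0,10]]'
```

```text
t: 8.5
position: [0.4817, 0.0622, 0.2522]
orientation: [[-0.963, 0.268, 0.0], [0.268, 0.963, -0.0], [-0.0, -0.0, -1.0]]
wrist_force: [-0.3, 0.3, -0.4]
gripper_width: 0.0003
finger_force: 0.0
t: 9.5
position: [0.4818, -0.0635, 0.2521]
orientation: [[-0.995, 0.102, 0.0], [0.102, 0.995, 0.0], [0.0, 0.0, -1.0]]
wrist_force: [0.5, 0.2, -1.0]
gripper_width: -0.0002
finger_force: 0.0
```

```bash
python3 -m crank '[[0,0.08,-0.2,0],[0,0.08,-0.4,0],[0.2,0.06,-0.4,0],[0.45,0.03,-0.4,0],[0.7,0.01,-0.4,0],[0.9,-0.01,-0.4,0],[0.9,-0.01,-0.4,0]]'
python3 -m crank '[[0.1,-0.01,0,0],[0.2,-0.02,0,0],[0.3,-0.03,0,0],[0.4,-0.04,0,0],[0.4,-0.04,0,0]]'
```

```text
t: 10.38
position: [0.5369, -0.0644, 0.228]
orientation: [[-0.995, 0.102, 0.001], [0.102, 0.995, -0.0], [-0.001, 0.0, -1.0]]
wrist_force: [-0.5, -0.2, -0.6]
gripper_width: -0.0
finger_force: 0.0
t: 11.0
position: [0.5601, -0.0666, 0.228]
orientation: [[-0.995, 0.102, -0.0], [0.102, 0.995, -0.0], [0.0, -0.0, -1.0]]
wrist_force: [-1.3, 1.0, 2.2]
gripper_width: -0.0002
finger_force: 1.0
```

```bash
python3 -m crank '[[0.08,-0.008,0,0],[0.16,-0.016,0,0],[0.24,-0.024,0,0],[0.32,-0.032,0,0],[0.38,-0.04,0,0],[0.38,-0.04,0,0]]'
python3 -c "from geo import *;snap('pics/push3.png')"
```

```text
t: 11.75
position: [0.583, -0.0691, 0.228]
orientation: [[-0.995, 0.102, 0.0], [0.102, 0.995, -0.0], [-0.0, -0.0, -1.0]]
wrist_force: [0.2, 0.8, 0.6]
gripper_width: -0.0001
finger_force: 0.0
```

View pics/push3.png

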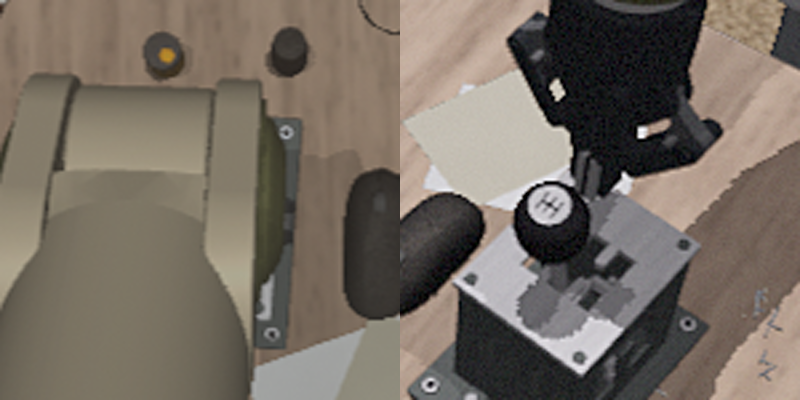

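The knob has snapped forward, clear of the fingertips. I'll retreat and verify.

```bash
python3 -m crank '[[-0.2,0.02,0,0],[-0.6,0.06,0,0],[-1.1,0.11,0,0],[-1.6,0.16,0.2,0],[-1.8,0.6,0.4,0],[-1.8,1.4,0.5,0],[-1.8,2.3,0.5,0],[-1.8,2.9,0.5,0]]'
python3 -m crank '[[0,0.5,0,0],[0,1,0,0],[0,1,0,0]]'
python3 -c "from geo import *;snap('pics/push4.png')"
```

```text
t: 12.85
position: [0.4736, 0.1071, 0.2584]
orientation: [[-0.995, 0.1, 0.0], [0.1, 0.995, 0.001], [-0.0, 0.001, -1.0]]
wrist_force: [0.4, -0.1, 0.1]
gripper_width: 0.0002
finger_force: 0.0
t: 13.22
position: [0.4737, 0.1669, 0.2581]
orientation: [[-0.995, 0.098, -0.0], [0.098, 0.995, 0.001], [0.0, 0.001, -1.0]]
wrist_force: [-0.9, -0.6, 0.2]
gripper_width: -0.0002
finger_force: 0.0
```

View pics/push4.png

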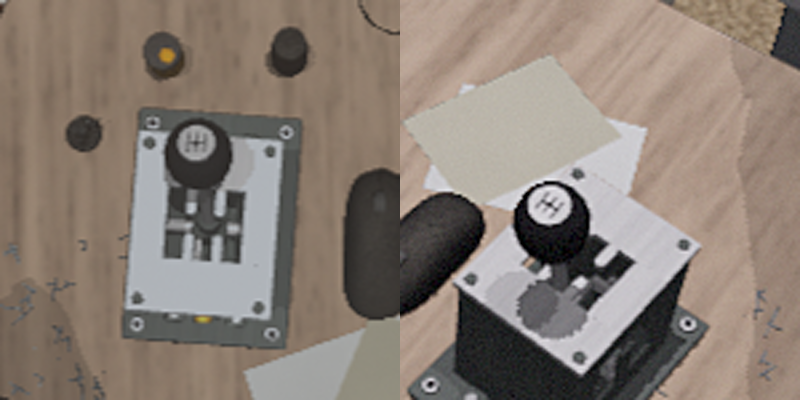

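The lever is forward in the middle slot. The knob's centre is at about (198,154) in the top crop and (552,223) in the scene crop, and the bystander objects haven't moved.

```bash
python3 -c "
from geo import *
r=rel((198,154),(552,223));print(r)
if r[0][0]>.038 and abs(r[0][1])<.008:
    from bench import manip; print(manip.sign_off())"
```

```text
(array([0.04146806, 0.00153797]), np.float64(0.21346475235868656), np.float64(0.0011045829975971824))
the job is handed in; nothing more can be done
None
```

The shifter is in third: the knob measured 41.5 mm forward and 1.5 mm off the middle line. The hand is clear and the surrounding objects look unmoved. I handed the job in at about 13 s, and no verdict came back.

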